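# Unload the hooded test fixture

### The job

The relay module under the clear hood of the bench test fixture has passed its test: turn the latch fully clear of the hood, then swing the hood back by its handle, keeping hold of it until it meets its stop, without letting it fall or forcing it against the stop, and leave it resting there. Lift the module straight out of the nest, set it down upright in the free end of the steel tray and let go; leave the other things where they are.

Things in the scene. Friction and masses are not known exactly. Their poses are not given: they have to be found in the camera images.
- fixture: Bench test fixture, fixed to the bench: grey plinth 130 x 230 mm, top 45 mm above the bench, with a clear hood hinged along its far edge. Origin under the plinth's centre on the bench; x points from the handle side to the hinge side, z up. On the left ledge (+y) three black binding posts stand up to 66 mm above the bench.
- hood_angle (a joint): Opening angle of the hood about its hinge, rad: 0 closed, grows as the handle side swings up and back. Near 1.15 rad the hood tips over its balance point and then falls open unless held (the hinge drags with only 0.03 Nm); past 1.55 rad, faster than 2 rad/s is a fall.
- latch (a joint): Angle of the turn latch on the plinth's right-hand ledge, rad: 0 with its nose over the hood's flange (locked), grows counter-clockwise seen from above as the knob swings towards the hinge side; it holds the hood down until about 1.15 and its end stop is at 1.65. Turns stiffly (0.03 Nm) and stays where left.
- latch_knob (a point): Grip point on the latch's upright black knob, 14 mm thick, 71 mm above the bench (the knob stands from 55 to 81 mm). The latch's pivot is vertical and lies at x = +20 mm, y = -100 mm in the fixture's frame; the knob is 30 mm from it.
- module: Dark grey relay module in the fixture's nest, 47 x 62 x 52 mm, 0.22 kg, black terminals on top. Origin at the middle of its underside; x across its width (grip it so: the gripped faces are 45 mm apart, centred 1.5 mm towards +x), y along its length, which lies along the fixture's x; z up. In the nest its underside is 25 mm above the bench, 20 mm below the plinth's top; about 1 mm play all round.
- tray: Shallow steel tray fixed to the bench, 210 x 150 mm, walls 28 mm high and 4 mm thick, floor 4 mm thick. Origin under its centre on the bench; x along the 210 mm side. Its -x half is free.
- tested_module: A second module of the same kind that already stands in the +x half of the tray, 55 mm from the tray's centre; it stays there.
- stop: Boss of the hood's stop on the plinth's rear face, 24 mm below the hinge axis, with a set screw. Its rubber tip is met by a steel lug on the hood, 24 mm from the axis. The screw is set differently each time: the stop lies anywhere from about 1.62 to 2.03 rad and has to be felt. Over 40 N on the tip is too much: the hood's own weight gives 4 to 13 N there, 4 N of push at the handle the rest.
- drill_vice: Small blue drill vice standing on the bench, 152 x 85 x 51 mm, not part of the job. Origin at the middle of its underside.
- contactor: Blue contactor block, 48 x 56 x 75 mm, on the bench at the right rear, not part of the job. Origin at the middle of its underside.
- driver: Finned aluminium driver case, 97 x 56 x 78 mm, on the bench at the left rear, not part of the job. Origin at the middle of its underside.
- handle (a point): The hood's handle, a bow of round dark steel bar 12 mm thick, its grip 90 mm long and parallel to the hinge, 42 mm in front of the hood's front wall. This point is the middle of the grip: from the hinge axis 160 mm in front and 28 mm up when the hood is closed. The 30 mm gap behind the grip admits one finger; the bar can turn between the finger pads.
- hood: The clear hood with aluminium edges, 112 mm deep, 168 mm wide over its flanges; closed, its top is 97 mm above the bench. 0.55 kg, up to a quarter lighter or heavier. Origin in the middle of its hinge axis (its y axis, horizontal), 48 mm above the bench and at x = +94 mm in the fixture's frame. Axes as the fixture's when closed; turns as it opens.

How it is judged:
By the outcome, as a careful person would: the job done as asked, in the order asked, and still so for the second after the job is handed in, with the robot touching nothing.
It also fails if it takes over 72 s, if anything falls off the work surface, if the arm or the gripper's body presses on something with over 40 N, if the wrist force passes 120 N, or if a joint passes its speed limit or range.

### The arm

A 7-joint arm with a two-finger parallel gripper is mounted at the origin on a cart in front of the work surface, level with it; the furniture and walls round the work are solid. World frame = base frame: x ahead of the robot, y to its left, z up, the work surface at z = 0. Lengths are in mm, angles in rad, forces in N, time in s.
With the tool pointing down it reaches from about 400 to 875 mm from the base axis. Payload 4.4 kg.
Tool frame: the origin (TCP) lies midway between the tips of the shut fingers; the grasp point (between the pads) lies 19 mm behind it; z points along the fingers, y is the line along which they close (so a half turn about z gives the same grasp; the last joint's range is limited). The gripper opens to 85 mm and grips with 20 to 120 N. Pads are 22 mm wide; open, the fingers measure 114 mm over their backs; the gripper's body (76 mm by 85 mm) begins 54 mm behind the grasp point. The pads swing forward as they close: fully open they stand 13 mm farther back than shut.
Start: joints at [-0.066, 0.628, 0.038, 1.517, -0.027, 0.996, -0.02], TCP at [650.014, 0.028, 201.013] pointing down, gripper open.
Joint ranges: [-3.06, 3.06], [-0.37, 2.12], [-1.25, 1.32], [0.18, 2.47], [-1.1, 4.24], [0.23, 1.98], [-2.94, 2.94]. Speed limits (rad/s): [2.57, 2.57, 3.14, 3.14, 3.14, 3.14, 3.14].

### API

Orientations are given as [roll, pitch, yaw] about the fixed x, y, z axes, in that order (R = Rz(yaw) Ry(pitch) Rx(roll)).
In Python, from cell import telemetry, eyes, ctrl, finder gives the robot as it stands.
- The arm moves only by the tool move_arm, never from a script. Its argument "steps" is a list of rows, each a list of 7 numbers: the turn, a rotation vector about the world's x, y, z in degrees, then the shift along the world's x, y, z in m, then the finger opening in m, from 0 to 0.0854. A call has 1 to 5 rows; each row shifts and turns the commanded pose from where the row before left it; what a row does not reach is not made up. A row lasts 1/10 s, in which the tool goes at most 50 mm and 8.59 degrees, less where a joint would pass 70% of its speed; a pose out of reach is approached as far as the arm can. A call with a gripper value outside its range is refused whole. The fingers move at their own pace and stop on an object; the grip force is fixed at half the most. Time passes only in rows, so rows that do not move let the fingers close. It gives the time, the measured TCP pose, the force, the opening and the grip force at its end, in the units of the state.
- telemetry.read_state(): the state, without advancing time (a new reading comes with each control period).
- eyes.get_image(name): name is "scene" or "side" or "wrist"; returns (picture, depth): 384x512x3 uint8, blue, green, red; 384x512 float32, mm along the optical axis (not along the pixel's ray), 0 where there is no reading.
- eyes.calibration(name): a dict with "fx", "fy", "cx", "cy" (pixels), "distortion" ([k1, k2, p1, p2, k3] as OpenCV has them; the pictures are not rectified), "position" and "attitude" of the camera in the world. Camera axes: x right, y down, z forward; pixel columns grow to the right and rows downward; lengths in mm; the calibration is good to about 2 mm. A picture is of the moment at which its call begins: read the wrist's pose just before it. calibration takes no time and is no camera call; for the wrist camera it gives the pose at the moment of the call.
- ctrl.finish_job(): hands the job in; it is judged then, once.
Trained networks look in the newest picture that a camera, given by its name, has taken for a name from the list of things; names that differ only in an ending like _2 or _b are one class to them, and where a whole thing is asked for, a point or a joint stands for the part that bears it (a point fixed in the world has none). Each returns a list of dicts, best first, with "confidence" (0 to 1); they miss things now and then, are a little off and sometimes report something else, mostly with a low value. They report only what shows in the picture. A call takes as long as a camera call.
- finder.boxes_of(camera, name): "location" ([x, y, z] in mm, in the coordinates of the camera as it stood for that picture, good to about 4 mm: the middle of the surface that is visible of it).
- finder.cut_out(camera, name): "mask" (384x512 bool, what is visible of it).
- finder.pinpoint(camera, name): "location" ([x, y, z] in mm, in the coordinates of the camera as it stood for that picture, good to about 4 mm: a listed point, or the origin of a listed thing).
The state is a dict: "clock": time; "qpos": joint angles; "qd": joint speeds; "tau": joint torques, N m; "eef_pos": TCP position; "tool_rot": TCP orientation; "force": force on the tool from outside, world axes, zero at the start; "torque": the same for the moment, N m; "width": finger opening in mm; "gripper_force": force on a finger pad.
Only numpy, scipy, OpenCV 4.12 (cv2) and the standard library are available. Lean on these libraries where they do the work, as an engineer would, in place of code of your own. Each camera call takes 0.05 s, during which the arm holds its last target. There are 200 camera calls.

## Working session

There is one attempt and no reset: what is moved stays moved. The work goes in short steps, Python scripts to look and compute and a tool call to move; the robot and the scene stay as the last step left them, time stands still between calls to the robot, and variables do not carry over. Pictures are saved under pics/ and viewed, at most 10 in all, crops included, and the job is handed in when it is done.

Besides the shell and the picture viewer there is one more tool, called as a command line: name --pt "numbers of a row" for each row, then --argument value for the rest. move_arm: Moves the arm, as the interface text tells. Its arguments: {"type":"object","properties":{"steps":{"type":"array"}},"required":["steps"]}

```bash
ls; mkdir -p pics; cat > h.py <<'E'
import numpy as np, cv2
from cell import telemetry, eyes, ctrl, finder
from scipy.spatial.transform import Rotation as R
def cam(n):
    c=eyes.calibration(n); a=np.array(c["attitude"],float)
    M=a if a.shape==(3,3) else R.from_euler('xyz',a).as_matrix()
    return c,M,np.array(c["position"],float)
def pts(n,names,f="pinpoint"):
    c,M,p=cam(n)
    for k in names:
        for r in getattr(finder,f)(n,k)[:2]:
            print(n,k,np.round(M@np.array(r["location"])+p,1),round(r["confidence"],2))
def cloud(n,mask,depth):
    c,M,p=cam(n); v,u=np.nonzero(mask&(depth>0)); z=depth[v,u]
    K=np.array([[c["fx"],0,c["cx"]],[0,c["fy"],c["cy"]],[0,0,1]])
    q=cv2.undistortPoints(np.c_[u,v].astype(np.float64)[:,None],K,np.array(c["distortion"],float))[:,0]
    return (np.c_[q*z[:,None],z])@M.T+p
E
python3 - <<'E'
from h import *
print(eyes.calibration("scene")); print(telemetry.read_state())
a,d=eyes.get_image("scene"); b,e=eyes.get_image("side")
cv2.imwrite("pics/a.png",a); cv2.imwrite("pics/b.png",b)
np.savez("d0.npz",d=d,e=e,a=a,b=b)
for n in("scene","side"): pts(n,["fixture","latch_knob","module","tray","tested_module","handle","hood","stop","drill_vice","contactor","driver"])
E
```

```text
pics
{'fx': 459.9754091075313, 'fy': 459.9754091075313, 'cx': 251.02421393507646, 'cy': 192.1212107827922, 'distortion': array([0.06534092, 0.        , 0.        , 0.        , 0.        ]), 'position': array([-334.22864037, -675.131635  ,  699.72182159]), 'attitude': array([-2.08311142e+00, -7.99619384e-04, -9.12781904e-01])}
{'clock': 0.0, 'qpos': array([-0.06578971,  0.62934794,  0.03842754,  1.51835787, -0.02696682,
        0.99631683, -0.02004447]), 'qd': array([ 0.00089952, -0.00084119, -0.00123497, -0.00056822, -0.00020617,
       -0.00167597,  0.00108506]), 'tau': array([-1.11932164e-03, -5.63405585e+01,  1.22606792e+00, -1.93450052e+01,
        1.09587883e-02,  1.05136272e-02, -8.84369996e-06]), 'eef_pos': array([6.49315689e+02, 1.97179511e-02, 2.00090966e+02]), 'tool_rot': array([-3.13968084e+00,  4.47171357e-05,  1.57077155e+00]), 'force': array([ 0.36411432,  0.73176051, -0.4804952 ]), 'torque': array([ 0.00814189,  0.0306152 , -0.03596257]), 'gripper_force': 0.0, 'width': 85.12805012392505}
scene latch_knob [ 573.8 -191.5   72.3] 0.53
scene latch_knob [488.5 -95.    0.5] 0.38
scene module [ 677.9 -289.4    3.5] 0.5
scene tray [472.7 307.8  -1.9] 0.96
scene tested_module [529.8 321.4   7.2] 0.88
scene handle [ 433.4 -132.6   77.4] 0.69
scene hood [567.1 -43.2  55. ] 0.63
scene stop [ 435.3 -131.5   74.9] 0.21
scene drill_vice [ 481.4 -310.     3.2] 0.9
scene contactor [ 679.4 -290.     4. ] 0.95
scene driver [696.2 298.3   3.1] 0.95
side fixture [487.8 -92.1   0.7] 0.83
side latch_knob [ 576.8 -190.4   72.2] 0.71
side tray [472.9 307.7  -0.8] 0.87
side tray [528.8 321.2   7.1] 0.19
side tested_module [522.2 319.9   4.7] 0.72
side handle [ 432.8 -128.9   74.4] 0.78
side hood [569.2 -45.5  48.2] 0.86
side drill_vice [ 479.7 -301.2   -4.2] 0.84
side driver [696.5 302.8  -1.9] 0.69
```

View pics.

View pics/a.png

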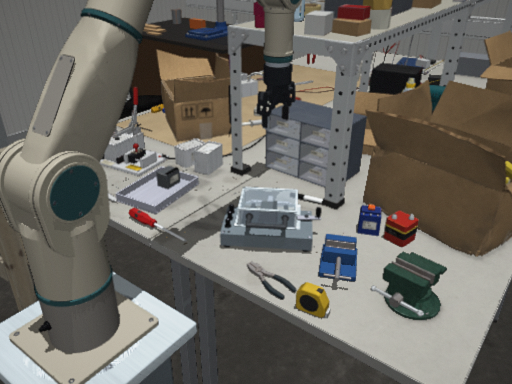

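View pics/b.png

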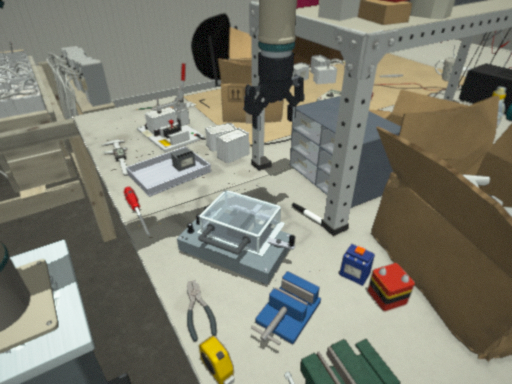

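move_arm --pt "0 0 6.24 -0.018 -0.036 0.0 0.04" --pt "0 0 6.24 -0.018 -0.036 0.0 0.04" --pt "0 0 6.24 -0.018 -0.036 0.0 0.04" --pt "0 0 6.24 -0.018 -0.036 0.0 0.04" --pt "0 0 6.24 -0.018 -0.036 0.0 0.04"

```text
clock: 1.7
eef_pos: [559.3, -181.3, 201.2]
tool_rot: [3.141, 0.0, 2.12]
force: [0.9, 0.2, 0.7]
width: 39.9
gripper_force: 0.0
```

```bash
python3 - <<'E'
from h import *
s=telemetry.read_state(); print(s["eef_pos"],s["tool_rot"],s["force"],s["width"])
w,d=eyes.get_image("wrist"); cv2.imwrite("pics/c.png",w); print(eyes.calibration("wrist"))
pts("wrist",["fixture","latch_knob","handle","hood","module"])
a,_=eyes.get_image("side"); pts("side",["fixture","latch_knob","handle","hood"])
z=np.load("d0.npz")
P=cloud("scene",np.ones((384,512),bool),z["d"]).reshape(-1,3) 
# shelf structure: points between z 120 and 700, within x 450-1100,|y|<500
P=np.vstack([P,cloud("side",np.ones((384,512),bool),z["e"])])
for zl in range(100,800,100):
    q=P[(P[:,2]>zl)&(P[:,2]<zl+100)&(P[:,0]>550)&(P[:,0]<1000)&(abs(P[:,1])<450)]
    H,xe,ye=np.histogram2d(q[:,0],q[:,1],bins=[range(550,1001,50),range(-450,451,100)]); print(zl); print(H.astype(int))
E
```

```text
[ 559.25234959 -181.34948114  201.16223196] [3.14145133e+00 3.77717688e-04 2.11998252e+00] [0.93826868 0.17737842 0.66503355] 39.900569723822976
{'fx': 284.0768549760286, 'fy': 284.0768549760286, 'cx': 252.08114375061808, 'cy': 194.03523989137463, 'distortion': array([-0.01729386,  0.        ,  0.        ,  0.        ,  0.        ]), 'position': array([ 514.3037633 , -123.47810118,  374.74455607]), 'attitude': array([2.82716107, 0.0068135 , 0.54385644])}
wrist fixture [ 480.4 -103.7   -1.8] 0.69
wrist latch_knob [ 566.9 -203.7   68.5] 0.72
wrist handle [ 429.2 -137.2   80.4] 0.89
wrist hood [560.9 -54.3  48.5] 0.92
side fixture [488.8 -92.4   2.4] 0.58
side latch_knob [ 575.4 -190.4   72.6] 0.79
side handle [ 432.3 -128.9   74.3] 0.82
side hood [564.8 -47.1  51.3] 0.73
100
[[   0    0    0    8    0    0    0    0    0]
 [   0    0    0    0    0    0    0    0    0]
 [   0    0    0    0    0    0    0    0    0]
 [1332    0 1019  430    0    0  454    0    0]
 [2413 2747  507    1    1    0   83    0    0]
 [   0    7  362  521 1671 1484   64    0    0]
 [   0    0    0  649  230  
[... 1471 characters left out ...]
 [  0   0   0   0 940   0   0   0   0]
 [  0   0   0   0 108   0   0   0   0]
 [  0   0   0  89  85 112   0   0   0]
 [  0   0   0 231  45   2   0   0   0]
 [  0   0   6 490   7   0   0   0   0]
 [  0   0   0  29   0  33   0   0   0]
 [  0   0 114 238   0  21   0   0   0]
 [  0   0  15   1   0   0   0   0   0]]
600
[[0 0 0 0 0 0 0 0 0]
 [0 0 0 0 0 0 0 0 0]
 [0 0 0 0 0 0 0 0 0]
 [0 0 0 0 0 0 0 0 0]
 [0 0 0 0 0 0 0 0 0]
 [0 0 0 0 0 0 0 0 0]
 [0 0 0 0 0 0 0 0 0]
 [0 0 0 0 0 0 0 0 0]
 [0 0 0 0 0 0 0 0 0]]
700
[[0 0 0 0 0 0 0 0 0]
 [0 0 0 0 0 0 0 0 0]
 [0 0 0 0 0 0 0 0 0]
 [0 0 0 0 0 0 0 0 0]
 [0 0 0 0 0 0 0 0 0]
 [0 0 0 0 0 0 0 0 0]
 [0 0 0 0 0 0 0 0 0]
 [0 0 0 0 0 0 0 0 0]
 [0 0 0 0 0 0 0 0 0]]
```

View pics/c.png

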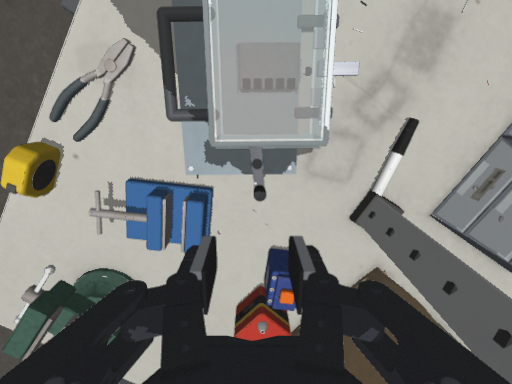

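```bash
python3 - <<'E'
from h import *
z=np.load("d0.npz"); F=np.ones((384,512),bool)
for n,k in(("scene","d"),("side","e")):
    P=cloud(n,F,z[k]); q=P[(abs(P[:,0]-650)<110)&(abs(P[:,1])<70)&(P[:,2]>190)&(P[:,2]<250)]
    print(n,len(q),q.min(0),q.max(0))
s=telemetry.read_state(); print(s["eef_pos"],s["clock"])
w,d=eyes.get_image("wrist"); P=cloud("wrist",F,d)
t=P[(P[:,2]<25)&(P[:,2]>-25)&(np.linalg.norm(P[:,:2]-[560,-180],axis=1)<300)]
A=np.c_[t[:,:2],np.ones(len(t))]; print("plane",np.linalg.lstsq(A,t[:,2],rcond=None)[0])
K=P[(P[:,2]>74)&(P[:,2]<90)&(np.linalg.norm(P[:,:2]-[570,-197],axis=1)<28)]; print("knob wrist",len(K),K.mean(0),K.min(0),K.max(0))
for n in("scene","side"):
    a,dd=eyes.get_image(n); P=cloud(n,F,dd)
    K=P[(P[:,2]>74)&(P[:,2]<90)&(np.linalg.norm(P[:,:2]-[572,-195],axis=1)<28)]; print("knob",n,len(K),K.mean(0),K.min(0),K.max(0))
    g=P[(np.linalg.norm(P[:,:2]-[560,-180],axis=1)<75)&(P[:,2]>195)&(P[:,2]<225)]; print("grip",len(g),g.min(0),g.max(0))
E
```

```text
scene 19 [598.08213642 -12.17824408 244.20529128] [700.79110231  11.21702475 249.78976912]
side 27 [596.57330362 -11.69149336 242.95390687] [697.55657411   9.74945995 249.76512362]
[ 560.49518951 -178.73463256  200.96109038] 2.25
plane [ 8.48963362e-04 -5.44352878e-03  1.25589022e+00]
knob wrist 140 [ 574.49660139 -191.65366332   81.54016371] [ 568.21213205 -198.85944433   74.00008505] [ 581.8251502  -185.8044807    83.90416831]
knob scene 26 [ 573.11766279 -194.38885168   79.5510741 ] [ 565.67839016 -199.83632207   74.05908929] [ 581.26905643 -187.16574892   83.98693334]Traceback (most recent call last):
  File "<stdin>", line 14, in <module>
    return umr_minimum(a, axis, None, out, keepdims, initial, where)
ValueError: zero-size array to reduction operation minimum which has no identity
```

```bash
python3 - <<'E'
from h import *
print(telemetry.read_state()["eef_pos"])
w,d=eyes.get_image("wrist"); pts("wrist",["fixture","latch_knob","handle","hood"])
F=np.ones((384,512),bool);P=cloud("wrist",F,d)
q=P[(P[:,2]>88)&(P[:,2]<105)&(np.linalg.norm(P[:,:2]-[510,-80],axis=1)<130)]
print(len(q),cv2.minAreaRect(q[:,:2].astype(np.float32)))
m=finder.cut_out("wrist","handle")
q=cloud("wrist",m[0]["mask"],d); q=q[(q[:,2]>74)&(q[:,2]<90)]
print(len(q),cv2.minAreaRect(q[:,:2].astype(np.float32)),np.percentile(q,[5,50,95],axis=0))
E
```

```text
[ 560.26930428 -179.25991305  200.94246331]
wrist fixture [485.5 -93.8  -1.7] 0.83
wrist latch_knob [ 573.6 -194.    70.9] 0.85
wrist handle [ 430.9 -127.1   79.5] 0.64
wrist hood [567.1 -44.3  48.1] 0.95
wrist hood [486.5 -91.2   1. ] 0.5
18716 ((519.0831298828125, -88.5556411743164), (115.12866973876953, 126.00379180908203), 31.887325286865234)Traceback (most recent call last):
  File "<stdin>", line 8, in <module>
IndexError: list index out of range
```

move_arm --pt "0 0 0 0.005 -0.004 -0.02 0.04" --pt "0 0 0 0.005 -0.004 -0.03 0.04" --pt "0 0 0 0.005 -0.003 -0.03 0.04" --pt "0 0 0 0 0 -0.02 0.04" --pt "0 0 0 0 0 0 0.04"

```text
clock: 3.15
eef_pos: [572.6, -190.4, 98.1]
tool_rot: [-3.137, -0.005, 2.115]
force: [-0.9, -1.0, -1.0]
width: 39.7
gripper_force: 0.0
```

move_arm --pt "0 0 0 0 -0.001 -0.02 0.04" --pt "0 0 0 0 0 -0.026 0.04" --pt "0 0 0 0 0 0 0.04" --pt "0 0 0 0 0 0 0.0" --pt "0 0 0 0 0 0 0.0"

```text
clock: 3.65
eef_pos: [576.3, -192.3, 56.8]
tool_rot: [3.14, 0.002, 2.115]
force: [0.0, -0.3, -0.1]
width: 11.9
gripper_force: 0.0
```

move_arm --pt "0 0 0 0 0 0 0.0" --pt "0 0 0 0 0 0 0.0" --pt "0 0 0 0 0 0 0.0"

```text
clock: 3.95
eef_pos: [575.4, -192.1, 55.7]
tool_rot: [3.141, 0.001, 2.115]
force: [0.4, 0.4, -0.3]
width: -0.4
gripper_force: 0.0
```

```bash
python3 - <<'E'
from h import *
s=telemetry.read_state(); print(s)
p=np.array([556.6,-168.0]); k=s["eef_pos"][:2]-p; print(np.hypot(*k),np.degrees(np.arctan2(k[1],k[0])))
E
```

```text
{'clock': 3.95, 'qpos': array([ 0.33253246,  0.7509894 , -0.09137272,  1.76205891,  0.10556847,
        0.63227682,  0.72493431]), 'qd': array([-6.30929551e-04,  6.74557950e-03,  9.66018922e-04,  2.92209884e-03,
       -6.31548482e-06, -2.89714299e-03, -1.00772966e-03]), 'tau': array([-1.04744737e-03, -5.66660893e+01, -6.02807421e-01, -1.36418608e+01,
        7.68987928e-03, -3.94914328e-03,  2.65593344e-04]), 'eef_pos': array([ 575.38575324, -192.07395426,   55.67112148]), 'tool_rot': array([3.14090440e+00, 7.38871303e-04, 2.11528719e+00]), 'force': array([ 0.39857779,  0.35618678, -0.32325501]), 'torque': array([ 0.0452197 , -0.03432558,  0.00976768]), 'gripper_force': 0.0, 'width': -0.3574054151233829}
30.536204718003564 -52.03383127496919
```

```bash
python3 - <<'E'
from h import *
w,d=eyes.get_image("wrist"); 
a,e=eyes.get_image("side")
a2=cv2.resize(a[180:300,170:330],None,fx=3,fy=3)
w2=cv2.resize(w,(480,360)); 
cv2.imwrite("pics/d.png",np.hstack([w2[:, :320+100],cv2.resize(a2,(380,360))]))
pts("side",["latch_knob"]);pts("wrist",["latch_knob"])
E
```

```text
side latch_knob [ 577.5 -194.8   72.2] 0.52
wrist latch_knob [ 573.9 -192.1   66.3] 0.71
```

View pics/d.png

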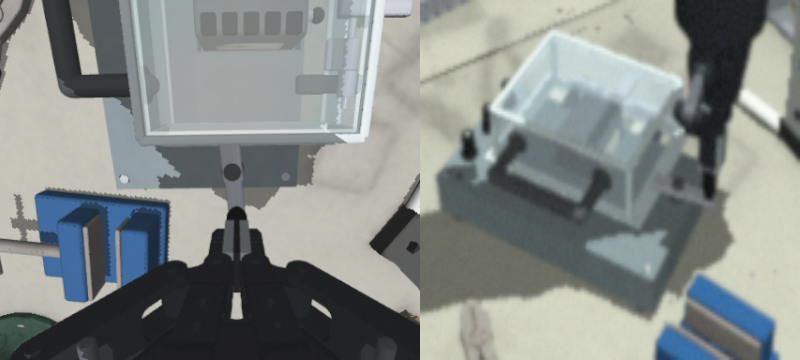

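```bash
python3 - <<'E'
from h import *
s=telemetry.read_state(); w,d=eyes.get_image("wrist"); F=np.ones((384,512),bool)
P=np.zeros((384,512,3)); P[d>0]=cloud("wrist",F,d)
for v in range(176,300,6): print(v,np.round(P[v,252],0),w[v,252], np.round(P[v,244],0),np.round(P[v,260],0))
cv2.imwrite("pics/e.png",cv2.resize(w[160:310,180:330],None,fx=4,fy=4))
E
```

```text
176 [ 556. -163.   58.] [72 69 69] [ 552. -165.   57.] [ 562. -162.   47.]
182 [ 558. -165.   59.] [59 57 56] [ 554. -168.   60.] [ 564. -165.   50.]
188 [ 560. -168.   61.] [59 57 55] [ 556. -171.   60.] [ 567. -169.   46.]
194 [ 563. -173.   56.] [124 118 117] [ 558. -175.   57.] [ 569. -173.   46.]
200 [ 565. -176.   56.] [124 117 115] [ 561. -179.   56.] [ 571. -177.   46.]
206 [ 567. -180.   57.] [124 118 117] [ 562. -182.   57.] [ 583. -194.    1.]
212 [ 569. -183.   57.] [124 117 116] [ 565. -186.   56.] [ 573. -181.   56.]
218 [ 572. -187.   55.] [124 117 117] [ 567. -190.   55.] [ 576. -184.   56.]
224 [ 571. -187.   67.] [23 21 23] [ 569. -193.   57.] [ 578. -188.   56.]
230 [ 571. -187.   75.] [23 21 21] [ 568. -192.   69.] [ 576. -186.   71.]
236 [ 569. -183.   92.] [29 28 28] [ 565. -185.   92.] [ 573. -181.   91.]
242 [ 569. -183.   99.] [28 24 28] [ 565. -185.   99.] [ 572. -181.   99.]
248 [ 569. -184.  104.] [28 28 28] [ 566. -186.  104.] [ 572. -181.  105.]
254 [ 569. -183.  111.] [27 27 27] [ 566. -185.  111.] [ 572. -181.  111.]
260 [ 569. -183.  117.] [30 28 29] [ 565. -184.  118.] [ 572. -181.  116.]
266 [ 569. -183.  122.] [26 26 26] [ 566. -184.  123.] [ 572. -181.  122.]
272 [ 570. -184.  124.] [36 34 36] [ 565. -183.  128.] [ 571. -180.  128.]
278 [ 571. -187.  123.] [37 35 35] [ 565. -183.  132.] [ 571. -180.  132.]
284 [ 573. -190.  123.] [38 37 37] [ 566. -184.  136.] [ 571. -181.  135.]
290 [ 574. -192.  124.] [38 36 35] [ 566. -184.  140.] [ 571. -181.  138.]
296 [ 576. -195.  124.] [37 36 35] [ 566. -183.  144.] [ 572. -183.  139.]
```

View pics/e.png

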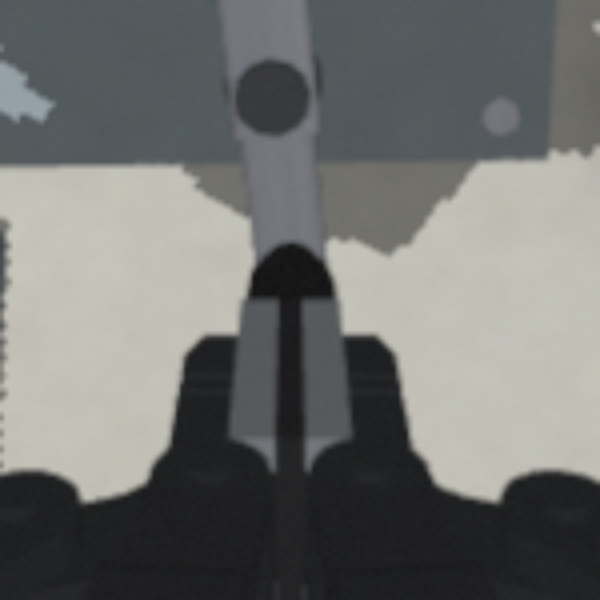

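move_arm --pt "0 0 0 0 0 0.0 0.04" --pt "0 0 0 0 0 0 0.04" --pt "0 0 0 0 0 0 0.04" --pt "0 0 0 0 0 -0.008 0.04" --pt "0 0 0 0 0 -0.008 0.04"

```text
clock: 4.7
eef_pos: [575.0, -192.0, 38.5]
tool_rot: [3.141, 0.0, 2.115]
force: [-0.3, 0.8, -0.5]
width: 39.9
gripper_force: 0.0
```

move_arm --pt "0 0 0 0 0 -0.008 0.04" --pt "0 0 0 0 0 -0.006 0.04" --pt "0 0 0 0 0 0 0.04"

```text
clock: 5.0
eef_pos: [574.0, -191.7, 23.6]
tool_rot: [-3.14, -0.002, 2.115]
force: [0.0, -0.2, 0.4]
width: 39.9
gripper_force: 0.0
```

```bash
python3 - <<'E'
from h import *
s=telemetry.read_state(); print(s["eef_pos"],s["force"],s["width"]); w,d=eyes.get_image("wrist"); F=np.ones((384,512),bool)
P=np.zeros((384,512,3)); P[d>0]=cloud("wrist",F,d)
for v in range(210,270,5): print(v,*[np.round(P[v,u],0) for u in (220,252,284)])
cv2.imwrite("pics/f.png",cv2.resize(w[160:310,180:330],None,fx=4,fy=4))
E
```

```text
[ 574.01069514 -191.66082503   23.59158269] [ 0.02137693 -0.215757    0.4473656 ] 39.865102617607576
210 [ 548. -185.   47.] [ 561. -171.   60.] [ 579. -166.   47.]
215 [ 550. -187.   46.] [ 563. -174.   56.] [ 581. -168.   47.]
220 [ 551. -190.   47.] [ 565. -177.   56.] [ 597. -184.    2.]
225 [ 558. -213.    2.] [ 566. -179.   57.] [ 599. -188.    2.]
230 [ 560. -216.    2.] [ 568. -182.   57.] [ 601. -191.    2.]
235 [ 562. -220.    1.] [ 569. -184.   57.] [ 604. -194.    2.]
240 [ 564. -224.    2.] [ 571. -187.   56.] [ 606. -198.    2.]
245 [ 566. -227.    2.] [ 572. -189.   59.] [ 608. -201.    3.]
250 [ 568. -231.    2.] [ 571. -187.   68.] [ 611. -205.    2.]
255 [ 571. -235.    2.] [ 571. -187.   74.] [ 614. -210.    1.]
260 [ 573. -239.    1.] [ 571. -187.   79.] [ 616. -213.    1.]
265 [ 575. -242.    2.] [ 571. -187.   82.] [ 618. -217.    2.]
```

View pics/f.png

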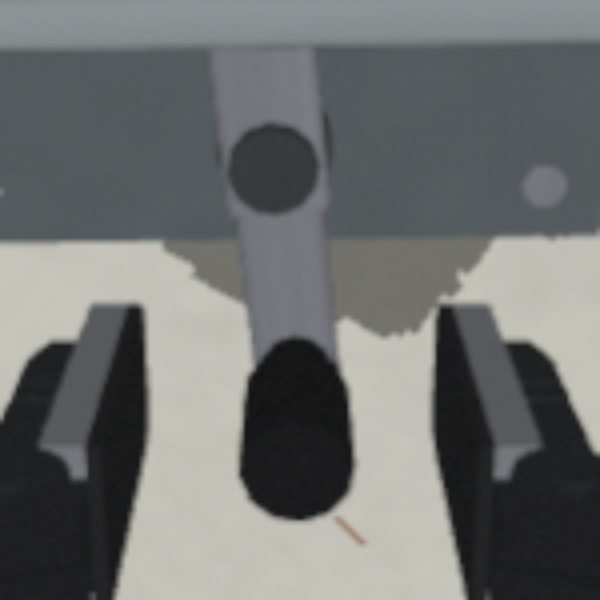

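move_arm --pt "0 0 0 0 0 0 0.0" --pt "0 0 0 0 0 0 0.0" --pt "0 0 0 0 0 0 0.0" --pt "0 0 0 0 0 0 0.0"

```text
clock: 5.45
eef_pos: [575.4, -192.1, 25.5]
tool_rot: [3.141, 0.001, 2.115]
force: [-0.2, -0.0, 1.6]
width: 11.6
gripper_force: 58.5
```

```bash
python3 - <<'E'
from h import *
w,d=eyes.get_image("wrist"); m=d>0; F=np.ones((384,512),bool);P=cloud("wrist",F,d)
im=np.zeros((384,512,3));im[m]=P
# fingertip lowest z
q=P[(np.linalg.norm(P[:,:2]-[569.5,-182.5],axis=1)<9)&(P[:,2]>60)]; print(len(q),np.percentile(q[:,2],[1,5,20]))
# pivot screw: dark disc
g=cv2.cvtColor(w,cv2.COLOR_BGR2GRAY)
s=(g<80)&(im[:,:,2]>56)&(im[:,:,2]<64)&(np.linalg.norm(im[:,:,:2]-[557,-168],axis=2)<18)
print(s.sum(),im[s].mean(0))
E
```

```text
4287 [64.13130742 69.45745049 83.5058614 ]
373 [ 556.3681612  -167.72203432   59.94263727]
```

```bash
python3 - <<'E'
import numpy as np
a=np.radians(-52.1+7*np.arange(13)); p=30.7*np.c_[np.cos(a),np.sin(a)]
print(np.round(np.diff(p,axis=0),1).tolist())
E
```

```text
[[2.8, 2.5], [2.5, 2.8], [2.1, 3.1], [1.7, 3.3], [1.3, 3.5], [0.9, 3.6], [0.4, 3.7], [-0.0, 3.7], [-0.5, 3.7], [-0.9, 3.6], [-1.4, 3.5], [-1.8, 3.3]]
```

move_arm --pt "0 0 3.5 0.0028 0.0025 0 0" --pt "0 0 3.5 0.0025 0.0028 0 0" --pt "0 0 3.5 0.0021 0.0031 0 0" --pt "0 0 3.5 0.0017 0.0033 0 0" --pt "0 0 3.5 0.0013 0.0035 0 0"

```text
clock: 6.0
eef_pos: [582.6, -184.2, 25.4]
tool_rot: [-3.133, 0.003, 2.421]
force: [-4.1, -13.2, 3.6]
width: 12.0
gripper_force: 59.2
```

move_arm --pt "0 0 3.5 0.0009 0.0036 0 0" --pt "0 0 3.5 0.0004 0.0037 0 0" --pt "0 0 3.5 0 0.0037 0 0" --pt "0 0 3.5 -0.0005 0.0037 0 0"

```text
clock: 6.4
eef_pos: [587.1, -174.4, 25.8]
tool_rot: [-3.131, 0.01, 2.663]
force: [4.1, -20.0, -4.3]
width: 11.8
gripper_force: 58.5
```

move_arm --pt "0 0 0 0 0 0 0" --pt "0 0 0 0 0 0 0"

```text
clock: 6.6
eef_pos: [587.1, -171.6, 25.7]
tool_rot: [-3.134, 0.008, 2.662]
force: [1.6, -15.4, -1.3]
width: 12.0
gripper_force: 58.8
```

```bash
python3 - <<'E'
from h import *
s=telemetry.read_state(); print(s["eef_pos"],s["force"],s["torque"],s["tool_rot"]); w,d=eyes.get_image("wrist"); F=np.ones((384,512),bool)
cv2.imwrite("pics/g.png",w)
E
```

```text
[ 587.10219315 -171.64696508   25.68404931] [  1.64709267 -15.39721618  -1.32343307] [-3.22849647 -0.45479329  0.4735094 ] [-3.13351293  0.00759472  2.66189608]
```

View pics/g.png

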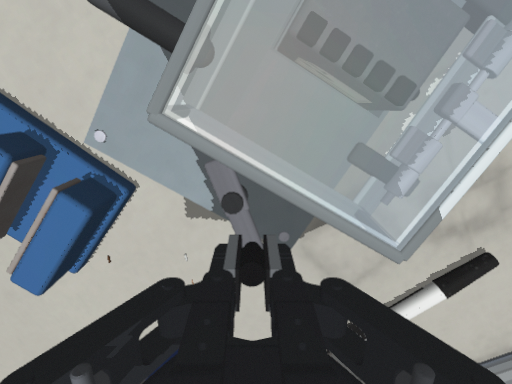

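move_arm --pt "0 0 8 0 0 0 0" --pt "0 0 8 0 0 0 0" --pt "0 0 8 -0.0009 0.0036 0 0" --pt "0 0 8 -0.0014 0.0035 0 0" --pt "0 0 8 -0.0018 0.0033 0 0"

```text
clock: 7.15
eef_pos: [583.4, -152.9, 25.6]
tool_rot: [-3.139, 0.002, -2.915]
force: [1.2, -2.0, 2.4]
width: 11.5
gripper_force: 59.3
```

move_arm --pt "0 0 8 0 0 0 0" --pt "0 0 0 0 0 0 0" --pt "0 0 0 0 0 0 0"

```text
clock: 7.45
eef_pos: [581.8, -150.4, 25.5]
tool_rot: [3.14, 0.0, -2.781]
force: [-1.1, 2.6, 5.8]
width: 12.0
gripper_force: 63.1
```

move_arm --pt "0 0 0 0 0 0 0.03" --pt "0 0 0 0 0 0 0.03" --pt "0 0 0 0 0 0.02 0.03" --pt "0 0 0 0 0 0.04 0.03" --pt "0 0 -3.5 0 0 0.04 0.03"

```text
clock: 7.95
eef_pos: [581.3, -152.1, 125.3]
tool_rot: [3.14, -0.002, -2.843]
force: [0.5, 0.0, 1.0]
width: 29.9
gripper_force: 0.0
```

move_arm --pt "0 0 -8 -0.016 0.002 0 0.034" --pt "0 0 -8 -0.016 0.002 0 0.034" --pt "0 0 -8 -0.016 0.002 0 0.034" --pt "0 0 -8 -0.016 0.002 0 0.034" --pt "0 0 -8 -0.016 0.002 0 0.034"

```text
clock: 8.45
eef_pos: [501.4, -141.9, 125.1]
tool_rot: [-3.141, 0.0, 2.737]
force: [0.5, -0.3, 0.2]
width: 34.0
gripper_force: 0.0
```

move_arm --pt "0 0 -8 -0.016 0.002 0 0.034" --pt "0 0 -8 -0.016 0.002 0 0.034" --pt "0 0 -8 -0.016 0.002 0 0.034" --pt "0 0 -8 -0.01 0.002 0 0.034" --pt "0 0 -4 0 0.001 0 0.034"

```text
clock: 8.95
eef_pos: [442.2, -132.7, 125.1]
tool_rot: [-3.14, -0.001, 2.11]
force: [-0.0, -0.5, -0.5]
width: 34.1
gripper_force: 0.0
```

```bash
python3 - <<'E'
from h import *
import time
for i in range(4): eyes.get_image("side")
s=telemetry.read_state(); print(s["eef_pos"],s["tool_rot"]); w,d=eyes.get_image("wrist"); F=np.ones((384,512),bool)
pts("wrist",["handle","hood","latch_knob","fixture"]); pts("side",["handle","hood","latch_knob","fixture"])
im=np.zeros((384,512,3)); im[d>0]=cloud("wrist",F,d); g=cv2.cvtColor(w,cv2.COLOR_BGR2GRAY)
# handle bar: dark pixels at z 74..86 near expected line
u=np.array([.855,.518]); v=np.array([-.518,.855]); r=im[:,:,:2]-[431.5,-128.5]; a=r@u; b=r@v
m=(g<90)&(im[:,:,2]>70)&(im[:,:,2]<88)&(abs(a)<22)&(abs(b)<30)
print(m.sum(),np.percentile(a[m],[2,50,98]),np.polyfit(b[m],a[m],1),np.percentile(im[:,:,2][m],[5,50,95]))
h=(abs(b)<60)&(abs(a)<22)&(im[:,:,2]>70)&(im[:,:,2]<88)&(g<90); print(np.percentile(b[h],[2,98]))
cv2.imwrite("pics/h.png",w)
E
```

```text
[ 444.46789773 -132.70183036  125.11846126] [3.14126605e+00 4.55171111e-04 2.11730373e+00]
wrist handle [ 433.  -124.5   75.7] 0.87
wrist hood [567.3 -46.1  49.3] 0.66
wrist fixture [485.9 -90.6  -0.5] 0.59
side handle [ 433.  -131.1   72.6] 0.62
side hood [566.8 -45.2  51.9] 0.81
side hood [524.9 322.1   4.7] 0.67
side latch_knob [ 587.6 -149.4   73.7] 0.63
side latch_knob [525.5 317.    6.7] 0.4
side fixture [489.4 -95.4   1.5] 0.82
side fixture [694.2 302.5   2.9] 0.53
1024 [-6.53544029 -0.68533804  4.72815838] [-0.01518358 -0.71188565] [78.91180993 82.10631016 83.58739102]
[-43.18353664  49.98980991]
```

View pics/h.png

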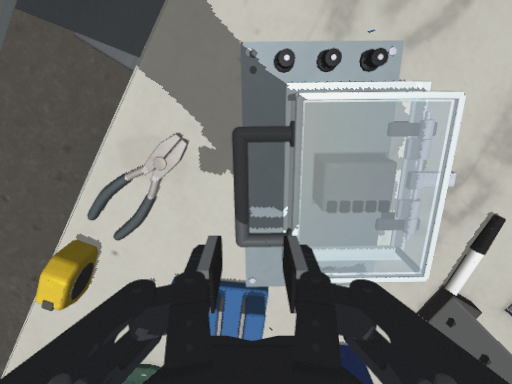

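move_arm --pt "0 0 0 -0.0075 0.003 0 0.03" --pt "0 0 0 -0.0075 0.003 0 0.03" --pt "0 0 0 0 0 -0.02 0.03" --pt "0 0 0 0 0 0 0.03" --pt "0 0 0 0 0 0 0.03"

```text
clock: 10.1
eef_pos: [428.4, -126.4, 105.1]
tool_rot: [-3.141, -0.001, 2.116]
force: [-0.0, 0.2, -0.2]
width: 30.1
gripper_force: 0.0
```

```bash
python3 - <<'E'
from h import *
s=telemetry.read_state(); print(s["eef_pos"],s["tool_rot"]); w,d=eyes.get_image("wrist"); F=np.ones((384,512),bool)
im=np.zeros((384,512,3)); im[d>0]=cloud("wrist",F,d); g=cv2.cvtColor(w,cv2.COLOR_BGR2GRAY)
u=np.array([.855,.518]); v=np.array([-.518,.855]); r=im[:,:,:2]-s["eef_pos"][:2]; a=r@u; b=r@v
m=(g<90)&(im[:,:,2]>70)&(im[:,:,2]<88)&(abs(a)<24)&(abs(b)<30)
print("bar rel eef",np.percentile(a[m],[2,50,98]))
f=(im[:,:,2]>105)&(im[:,:,2]<160)&(abs(b)<13); print("fing",np.percentile(a[f],[0,5,50,95,100]),im[:,:,2][f].min())
for lo in range(-36,37,4):
    k=f&(a>lo)&(a<lo+4)
    if k.sum(): print(lo,k.sum(),im[:,:,2][k].min())
E
```

```text
[ 428.43429886 -126.42504109  105.0555315 ] [-3.14074299e+00 -8.39075577e-04  2.11557706e+00]
bar rel eef [-4.56267182  1.23330478  6.71114398]
fing [-28.61502941 -26.61384257 -14.81045196  26.55399782  28.75304559] 136.63651983280147
-32 14 149.29488727896873
-28 123 143.23429574436415
-24 88 141.12974778346188
-20 130 141.10091356162198
-16 218 136.63651983280147
12 212 136.80949654653233
16 134 141.6255355376352
20 84 141.44160216763777
24 125 143.69778275041628
28 13 147.76743197164825
```

move_arm --pt "0 0 0 0.001 0.0005 -0.025 0.03" --pt "0 0 0 0 0 -0.025 0.03" --pt "0 0 0 0 0 -0.016 0.03" --pt "0 0 0 0 0 -0.012 0.03" --pt "0 0 0 0 0 0 0.03"

```text
clock: 10.65
eef_pos: [429.6, -126.0, 26.4]
tool_rot: [-3.14, -0.001, 2.115]
force: [0.0, 1.1, -1.4]
width: 30.0
gripper_force: 0.0
```

move_arm --pt "0 0 0 0 0 0 0.0" --pt "0 0 0 0 0 0 0.0" --pt "0 0 0 0 0 0 0.0" --pt "0 0 0 0 0 0 0.0"

```text
clock: 11.05
eef_pos: [430.0, -126.6, 27.8]
tool_rot: [-3.142, 0.001, 2.115]
force: [-1.7, -1.7, 7.4]
width: 10.1
gripper_force: 58.9
```

```bash
python3 - <<'E'
import numpy as np
u=np.array([.8554,.518])
r=np.hypot(160,28); f0=np.arctan2(28,-160)
t=np.r_[0:1.4001:.1,1.45:1.601:.05]
for i in range(len(t)-1):
    x=r*np.cos(f0-t[i:i+2]); z=r*np.sin(f0-t[i:i+2]); dx,dz=x[1]-x[0],z[1]-z[0]
    print(round(t[i+1],2),np.round([dx*u[0],dx*u[1],dz],1))
E
```

```text
0.1 [ 3.1  1.9 15.8]
0.2 [ 4.4  2.7 15.4]
0.3 [ 5.7  3.5 14.8]
0.4 [ 6.9  4.2 14.1]
0.5 [ 8.1  4.9 13.2]
0.6 [ 9.2  5.6 12.2]
0.7 [10.2  6.2 11. ]
0.8 [11.1  6.7  9.8]
0.9 [11.9  7.2  8.5]
1.0 [12.5  7.6  7. ]
1.1 [13.1  7.9  5.5]
1.2 [13.5  8.2  4. ]
1.3 [13.7  8.3  2.4]
1.4 [13.9  8.4  0.8]
1.45 [ 6.9  4.2 -0.2]
1.5 [ 6.9  4.2 -0.6]
1.55 [ 6.9  4.2 -1. ]
1.6 [ 6.8  4.1 -1.4]
```

move_arm --pt "0 0 0 0.0014 0.0008 0.008 0.0" --pt "0 0 0 0.0017 0.0011 0.0078 0.0" --pt "0 0 0 0.0044 0.0027 0.0154 0.0" --pt "0 0 0 0.0057 0.0035 0.0148 0.0" --pt "0 0 0 0.0069 0.0042 0.0141 0.0"

```text
clock: 11.55
eef_pos: [448.7, -114.8, 88.0]
tool_rot: [-3.139, -0.001, 2.114]
force: [-1.1, -4.1, -2.6]
width: 9.8
gripper_force: 58.4
```

```bash
python3 - <<'E'
from h import *
a,_=eyes.get_image("side"); pts("side",["handle"]); s=telemetry.read_state(); print(s["eef_pos"],s["force"],s["torque"],s["width"])
E
```

```text
side handle [ 451.  -116.8  133.4] 0.89
[ 449.28144512 -114.45950352   88.93204637] [-2.78715095 -5.22830133  0.27637811] [-1.02009545  0.92877346  0.17599354] 9.950533530886258
```

move_arm --pt "0 0 0 0.0081 0.0049 0.0132 0.0" --pt "0 0 0 0.0092 0.0056 0.0122 0.0" --pt "0 0 0 0.0102 0.0062 0.011 0.0" --pt "0 0 0 0.0111 0.0067 0.0098 0.0" --pt "0 0 0 0.0119 0.0072 0.0085 0.0"

```text
clock: 12.15
eef_pos: [494.2, -86.3, 143.2]
tool_rot: [-3.129, -0.003, 2.113]
force: [-17.1, -7.7, 23.3]
width: 9.6
gripper_force: 59.7
```

move_arm --pt "0 0 0 0.0125 0.0076 0.007 0.0" --pt "0 0 0 0.0065 0.0039 0.0029 0.0" --pt "0 0 0 0.0066 0.004 0.0026 0.0" --pt "0 0 0 0.0067 0.0041 0.0022 0.0" --pt "0 0 0 0.0068 0.0041 0.0018 0.0"

```text
clock: 12.65
eef_pos: [539.1, -58.5, 161.7]
tool_rot: [3.141, -0.0, 2.116]
force: [-7.4, 0.9, 17.6]
width: 9.5
gripper_force: 63.0
```

move_arm --pt "0 0 0 0.0068 0.0041 0.0014 0.0" --pt "0 0 0 0.0069 0.0042 0.001 0.0" --pt "0 0 0 0.0069 0.0042 0.0006 0.0" --pt "0 0 0 0.007 0.0042 0.0002 0.0" --pt "0 0 0 0 0 0 0.0"

```text
clock: 13.15
eef_pos: [569.0, -39.8, 163.6]
tool_rot: [3.137, -0.001, 2.118]
force: [-2.0, 2.7, 7.8]
width: 9.8
gripper_force: 63.8
```

```bash
cat > bar.py <<'E'
from h import *
def go():
    s=telemetry.read_state(); w,d=eyes.get_image("wrist"); F=np.ones((384,512),bool)
    print("eef",np.round(s["eef_pos"],1),"F",np.round(s["force"],1),"T",np.round(s["torque"],2),"w",round(s["width"],1),"t",s["clock"])
    u=np.array([.8554,.518]); v=np.array([-.518,.855]); e=s["eef_pos"]
    print("Fu",round(float(s["force"][:2]@u),2))
    im=np.zeros((384,512,3)); im[d>0]=cloud("wrist",F,d); g=cv2.cvtColor(w,cv2.COLOR_BGR2GRAY)
    r=im[:,:,:2]-e[:2]; a=r@u; b=r@v; z=im[:,:,2]-e[2]
    m=(g<90)&(b>13)&(b<34)&(abs(a)<20)&(abs(z-50)<16)
    if m.sum(): print("bar a",np.percentile(a[m],[2,50,98]).round(1),"top z",np.percentile(im[:,:,2][m],[50,98]).round(1),m.sum())
    f=(abs(b)<13)&(b>8)&(z>28)&(z<70)&(abs(a)<28)
    if f.sum(): print("fing a-",a[f&(a<0)].max().round(1) if (f&(a<0)).any() else None,"a+",a[f&(a>0)].min().round(1) if (f&(a>0)).any() else None)
    return w,d,s
if __name__=="__main__":
    w,d,s=go(); cv2.imwrite("pics/bar%d.png"%int(s["clock"]*100),w)
    # hinge-based angle
    eyes.get_image("side"); pts("side",["handle","hood"])
E
python3 bar.py
```

```text
eef [569.  -39.8 163.6] F [-2.   2.7  7.8] T [0.46 0.57 0.18] w 9.8 t 13.15
Fu -0.31
bar a [-7.  -1.3  3.9] top z [216.7 218.3] 999
fing a- -0.3 a+ 0.1
side handle [570.2 -40.4 210.7] 0.62
side handle [528.4 323.2   5.3] 0.43
side hood [571.1 -46.7  49.5] 0.93
```

move_arm --pt "0 0 0 0 0 0 0.012" --pt "0 0 0 0 0 0 0.014" --pt "0 0 0 0 0 0 0.016" --pt "0 0 0 0 0 0 0.016" --pt "0 0 0 0 0 0 0.016"

```text
clock: 13.85
eef_pos: [567.6, -43.0, 161.5]
tool_rot: [3.141, 0.0, 2.115]
force: [0.2, 1.3, 0.4]
width: 15.9
gripper_force: 0.4
```

```bash
python3 bar.py
```

```text
eef [567.6 -43.  161.5] F [0.2 1.3 0.4] T [ 0.09 -0.17  0.04] w 15.9 t 13.85
Fu 0.86
bar a [-4.5  1.1  6.4] top z [216.7 218.4] 1027
fing a- -0.2 a+ 0.3
side handle [571.1 -42.2 206.2] 0.96
side handle [ 679.8 -292.5    0.7] 0.43
side hood [565.6 -47.4  49.8] 0.66
```

move_arm --pt "0 0 0 0.0034 0.0021 0 0.016" --pt "0 0 0 0.0034 0.0021 -0.0002 0.016" --pt "0 0 0 0.0034 0.0021 -0.0004 0.016" --pt "0 0 0 0.0034 0.0021 -0.0005 0.016" --pt "0 0 0 0.0034 0.0021 -0.0006 0.016"

```text
clock: 14.55
eef_pos: [584.8, -32.0, 159.7]
tool_rot: [3.142, -0.0, 2.116]
force: [-0.1, -0.0, -0.6]
width: 15.9
gripper_force: 0.4
```

move_arm --pt "0 0 0 0.0034 0.0021 -0.0007 0.016" --pt "0 0 0 0.0 0.0 0 0.016"

```text
clock: 14.75
eef_pos: [588.5, -29.6, 159.0]
tool_rot: [3.141, -0.0, 2.116]
force: [0.8, 1.4, -0.4]
width: 16.0
gripper_force: 0.6
```

```bash
python3 bar.py
```

```text
eef [588.5 -29.6 159. ] F [ 0.8  1.4 -0.4] T [ 0.16 -0.21  0.01] w 16.0 t 14.75
Fu 1.38
bar a [-4.8  0.7  6. ] top z [214.3 216.1] 1022
fing a- -0.1 a+ 0.4
side handle [588.8 -29.6 208.2] 0.96
side hood [565.7 -43.7  52.2] 0.61
side hood [590.4 -26.3 204.4] 0.51
```

move_arm --pt "0 0 0 0.0013 0.0008 -0.0003 0.016" --pt "0 0 0 0.0013 0.0008 -0.0003 0.016" --pt "0 0 0 0 0 0 0.016"

```text
clock: 15.25
eef_pos: [590.5, -28.5, 158.4]
tool_rot: [3.141, -0.0, 2.116]
force: [1.1, 0.2, -0.2]
width: 16.2
gripper_force: 0.6
```

move_arm --pt "0 0 0 0.0013 0.0008 -0.0003 0.016" --pt "0 0 0 0.0013 0.0008 -0.0003 0.016" --pt "0 0 0 0 0 0 0.016"

```text
clock: 15.55
eef_pos: [593.2, -27.0, 157.8]
tool_rot: [3.141, -0.0, 2.115]
force: [-0.4, 1.5, -0.6]
width: 15.8
gripper_force: 0.6
```

```bash
python3 bar.py
```

```text
eef [593.2 -27.  157.8] F [-0.4  1.5 -0.6] T [ 0.2  -0.19 -0.  ] w 15.8 t 15.55
Fu 0.43
bar a [-4.5  1.1  6.3] top z [213.4 214.9] 1015
fing a- -0.2 a+ 0.2
side handle [594.8 -28.2 205.3] 0.68
side hood [486.2 -92.8   2.4] 0.62
side hood [566.9 -46.   51.4] 0.57
```

move_arm --pt "0 0 0 0.0013 0.0008 -0.0003 0.016" --pt "0 0 0 0.0013 0.0008 -0.0004 0.016" --pt "0 0 0 0 0 0 0.016"

```text
clock: 16.05
eef_pos: [595.9, -25.4, 157.2]
tool_rot: [3.141, 0.0, 2.115]
force: [1.1, 0.8, -1.3]
width: 16.1
gripper_force: 0.7
```

move_arm --pt "0 0 0 0.0013 0.0008 -0.0003 0.016" --pt "0 0 0 0.0013 0.0008 -0.0004 0.016" --pt "0 0 0 0 0 0 0.016"

```text
clock: 16.35
eef_pos: [598.5, -23.8, 156.4]
tool_rot: [3.141, 0.0, 2.115]
force: [0.0, 1.0, -0.2]
width: 16.3
gripper_force: 0.7
```

move_arm --pt "0 0 0 0.0013 0.0008 -0.0004 0.016" --pt "0 0 0 0.0013 0.0008 -0.0004 0.016" --pt "0 0 0 0 0 0 0.016"

```text
clock: 16.65
eef_pos: [601.1, -22.2, 155.6]
tool_rot: [3.141, 0.0, 2.115]
force: [1.5, 0.0, -0.1]
width: 15.7
gripper_force: 0.7
```

move_arm --pt "0 0 0 0.0013 0.0008 -0.0004 0.016" --pt "0 0 0 0.0013 0.0008 -0.0005 0.016" --pt "0 0 0 0 0 0 0.016"

```text
clock: 16.95
eef_pos: [603.7, -20.5, 154.7]
tool_rot: [3.141, 0.0, 2.116]
force: [2.1, 0.8, -1.5]
width: 16.1
gripper_force: 0.7
```

move_arm --pt "0 0 0 0.0013 0.0008 -0.0005 0.016" --pt "0 0 0 0.0013 0.0008 -0.0005 0.016" --pt "0 0 0 0 0 0 0.016"

```text
clock: 17.25
eef_pos: [606.2, -18.9, 153.7]
tool_rot: [3.141, -0.0, 2.116]
force: [0.9, 1.7, -1.4]
width: 16.2
gripper_force: 0.7
```

move_arm --pt "0 0 0 0.0013 0.0008 -0.0005 0.016" --pt "0 0 0 0.0013 0.0008 -0.0005 0.016" --pt "0 0 0 0 0 0 0.016"

```text
clock: 17.55
eef_pos: [608.8, -17.3, 152.7]
tool_rot: [3.141, -0.0, 2.116]
force: [0.4, 1.4, -2.0]
width: 16.1
gripper_force: 0.8
```

move_arm --pt "0 0 0 0.0013 0.0008 -0.0005 0.016" --pt "0 0 0 0.0013 0.0008 -0.0005 0.016" --pt "0 0 0 0 0 0 0.016"

```text
clock: 17.85
eef_pos: [611.5, -15.7, 151.7]
tool_rot: [3.141, 0.0, 2.115]
force: [1.4, 0.9, -1.4]
width: 15.7
gripper_force: 0.8
```

move_arm --pt "0 0 0 0.0013 0.0008 -0.0006 0.016" --pt "0 0 0 0.0013 0.0008 -0.0006 0.016" --pt "0 0 0 0 0 0 0.016"

```text
clock: 18.15
eef_pos: [614.1, -14.1, 150.5]
tool_rot: [3.141, -0.0, 2.115]
force: [2.3, 2.8, -0.7]
width: 15.9
gripper_force: 0.8
```

```bash
python3 bar.py
```

```text
eef [614.1 -14.1 150.5] F [ 2.3  2.8 -0.7] T [ 0.21 -0.23  0.08] w 15.9 t 18.15
Fu 3.43
bar a [-4.5  1.1  6.6] top z [206.1 207.8] 1040
fing a- -0.3 a+ 0.2
side hood [567.2 -44.8  50.3] 0.75
```

move_arm --pt "0 0 0 0.0013 0.0008 -0.0006 0.016" --pt "0 0 0 0.0013 0.0008 -0.0006 0.016" --pt "0 0 0 0 0 0 0.016"

```text
clock: 18.65
eef_pos: [616.6, -12.5, 149.3]
tool_rot: [3.141, -0.0, 2.116]
force: [1.2, 0.8, -0.4]
width: 16.2
gripper_force: 0.8
```

move_arm --pt "0 0 0 0.0013 0.0008 -0.0006 0.016" --pt "0 0 0 0.0013 0.0008 -0.0006 0.016" --pt "0 0 0 0 0 0 0.016"

```text
clock: 18.95
eef_pos: [619.3, -10.9, 148.1]
tool_rot: [3.141, 0.0, 2.115]
force: [0.8, 0.3, -1.0]
width: 15.8
gripper_force: 0.8
```

move_arm --pt "0 0 0 0.0013 0.0008 -0.0007 0.016" --pt "0 0 0 0.0013 0.0008 -0.0006 0.016" --pt "0 0 0 0 0 0 0.016"

```text
clock: 19.25
eef_pos: [621.9, -9.3, 146.8]
tool_rot: [3.141, 0.0, 2.115]
force: [1.0, 1.4, -1.0]
width: 15.9
gripper_force: 0.9
```

move_arm --pt "0 0 0 0.0013 0.0008 -0.0007 0.016" --pt "0 0 0 0.0013 0.0008 -0.0007 0.016" --pt "0 0 0 0 0 0 0.016"

```text
clock: 19.55
eef_pos: [624.5, -7.7, 145.4]
tool_rot: [3.141, 0.0, 2.115]
force: [0.6, 0.1, -1.4]
width: 15.9
gripper_force: 0.9
```

move_arm --pt "0 0 0 0.0013 0.0008 -0.0007 0.016" --pt "0 0 0 0.0013 0.0008 -0.0007 0.016" --pt "0 0 0 0 0 0 0.016"

```text
clock: 19.85
eef_pos: [626.9, -6.3, 144.0]
tool_rot: [-3.141, 0.0, 2.115]
force: [1.3, 0.7, -0.6]
width: 16.2
gripper_force: 0.7
```

move_arm --pt "0 0 0 0.0013 0.0008 -0.0008 0.016" --pt "0 0 0 0.0013 0.0008 -0.0007 0.016" --pt "0 0 0 0 0 0 0.016"

```text
clock: 20.15
eef_pos: [629.3, -4.8, 142.4]
tool_rot: [-3.141, -0.0, 2.115]
force: [-0.8, -0.5, -0.3]
width: 15.9
gripper_force: 0.0
```

Finger force has dropped to zero: the stop may be met; check.

```bash
python3 bar.py
```

```text
eef [629.3  -4.8 142.4] F [-0.8 -0.5 -0.3] T [0.02 0.   0.  ] w 15.9 t 20.15
Fu -0.96
bar a [-5.7 -0.2  5.4] top z [198.8 200.4] 1040
fing a- -0.2 a+ 0.3
side handle [628.5  -8.  194.1] 0.93
side hood [562.4 -43.9  49.4] 0.9
```

move_arm --pt "0 0 0 0.0013 0.0008 -0.0008 0.016" --pt "0 0 0 0 0 0 0.016" --pt "0 0 0 0 0 0 0.016"

```text
clock: 20.65
eef_pos: [630.7, -3.8, 141.8]
tool_rot: [-3.142, -0.0, 2.115]
force: [0.7, -0.2, -0.3]
width: 16.4
gripper_force: 0.0
```

```bash
python3 bar.py
```

```text
eef [630.7  -3.8 141.8] F [ 0.7 -0.2 -0.3] T [ 0.02 -0.02 -0.02] w 16.4 t 20.65
Fu 0.51
bar a [-7.3 -2.   3.4] top z [198.8 200.4] 1031
fing a- -0.2 a+ 0.2
side handle [630.2  -5.1 193.9] 0.67
side hood [567.1 -43.5  52.1] 0.57
```

move_arm --pt "0 0 0 0 0 0 0.03" --pt "0 0 0 0 0 0 0.03" --pt "0 0 0 0 0 0.015 0.03" --pt "0 0 0 0 0 0.025 0.03" --pt "0 0 0 0 0 0.025 0.03"

```text
clock: 21.35
eef_pos: [630.3, -3.9, 207.2]
tool_rot: [-3.141, -0.001, 2.115]
force: [-0.1, 0.3, 0.2]
width: 30.1
gripper_force: 0.0
```

move_arm --pt "0 0 -8 -0.022 -0.014 0 0.07" --pt "0 0 -8 -0.022 -0.014 0 0.07" --pt "0 0 -8 -0.022 -0.014 0 0.07" --pt "0 0 -8 -0.022 -0.014 0 0.07" --pt "0 0 -8 -0.022 -0.014 0 0.07"

```text
clock: 21.85
eef_pos: [519.8, -74.4, 207.0]
tool_rot: [3.141, -0.0, 1.411]
force: [-0.2, -0.4, -0.3]
width: 70.0
gripper_force: 0.0
```

move_arm --pt "0 0 -8 -0.01 0.0 0 0.07" --pt "0 0 -8 0 0 0 0.07" --pt "0 0 -8 0 0 0 0.07" --pt "0 0 -8 0 0 0 0.07" --pt "0 0 -8 0 0 0 0.07"

```text
clock: 22.35
eef_pos: [510.7, -73.8, 207.0]
tool_rot: [3.141, -0.0, 0.713]
force: [0.8, -0.0, 0.0]
width: 69.6
gripper_force: 0.0
```

move_arm --pt "0 0 -8 0 0 0 0.07" --pt "0 0 -2 0 0 0 0.07" --pt "0 0 0 0 0 0 0.07" --pt "0 0 0 0 0 0 0.07"

```text
clock: 22.75
eef_pos: [510.7, -73.8, 206.8]
tool_rot: [-3.142, -0.0, 0.547]
force: [0.1, 0.3, -0.2]
width: 69.8
gripper_force: 0.0
```

```bash
python3 - <<'E'
from h import *
s=telemetry.read_state(); print(s["eef_pos"],s["tool_rot"],s["qpos"]); w,d=eyes.get_image("wrist"); cv2.imwrite("pics/m.png",w)
pts("wrist",["module"]); pts("wrist",["module","hood","latch_knob"],"boxes_of")
eyes.get_image("side"); pts("side",["module","handle"])
eyes.get_image("scene"); pts("scene",["module","tested_module","tray"])
F=np.ones((384,512),bool);im=np.zeros((384,512,3)); im[d>0]=cloud("wrist",F,d)
u=np.array([.8554,.518]); v=np.array([-.518,.855]); r=im[:,:,:2]-[487.7,-92.9]; a=r@u;b=r@v
m=(im[:,:,2]>66)&(im[:,:,2]<90)&(abs(a)<60)&(abs(b)<60)
print(m.sum(),np.percentile(a[m],[1,50,99]),np.percentile(b[m],[1,50,99]),np.percentile(im[:,:,2][m],[5,50,95]))
print(cv2.minAreaRect(im[m][:,:2].astype(np.float32)))
E
```

```text
[510.72907452 -73.77214865 206.83629361] [-3.14155618e+00 -1.00885878e-04  5.46961682e-01] [-0.11018866  0.44249454  0.28499378  1.88607886 -0.16319798  0.83534725
 -0.76518675]
wrist module [519.7 -79.2  28.1] 0.8
wrist module [522.  -76.8  74.7] 0.69
wrist hood [607.6 -17.9 153.9] 0.68
side module [510.7 -81.1  29.1] 0.9
side handle [629.6  -4.7 190.8] 0.74
scene module [513.4 -74.   31.7] 0.89
scene module [694.9 301.    2.4] 0.67
scene tray [ 4.732e+02  3.096e+02 -3.000e-01] 0.69
scene tray [568.3 -43.6  55.4] 0.27
2003 [ 1.47454147 32.13888213 59.61306611] [-21.33513572  -0.39132479  20.22258961] [72.40260465 74.32293017 77.98407203]
((513.8906860351562, -77.64302062988281), (59.275779724121094, 42.520084381103516), 32.15921401977539)
```

View pics/m.png

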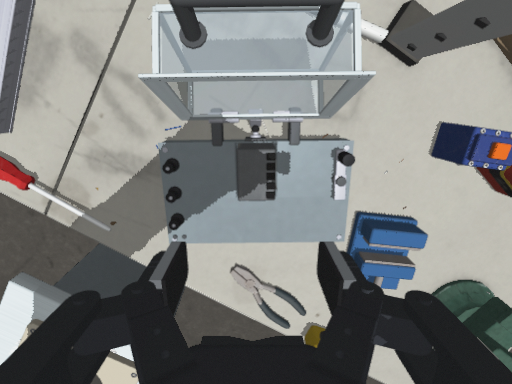

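move_arm --pt "0 0 8.5 0 0 0 0.07" --pt "0 0 8.5 0 0 0 0.07" --pt "0 0 8.5 0 0 0 0.07" --pt "0 0 8.5 0 0 0 0.07" --pt "0 0 8.5 0 0 0 0.07"

```text
clock: 23.85
eef_pos: [510.7, -73.9, 206.8]
tool_rot: [3.142, 0.0, 1.292]
force: [0.1, 0.1, 0.3]
width: 70.2
gripper_force: 0.0
```

move_arm --pt "0 0 8.5 0 0 0 0.07" --pt "0 0 8.5 0 0 0 0.07" --pt "0 0 8.5 0 0 0 0.07" --pt "0 0 8.5 0 0 0 0.07" --pt "0 0 8.5 0 0 0 0.07"

```text
clock: 24.35
eef_pos: [510.7, -74.0, 206.8]
tool_rot: [-3.142, 0.0, 2.034]
force: [-0.4, -0.5, 0.3]
width: 70.0
gripper_force: 0.0
```

move_arm --pt "0 0 8.5 0 0 0 0.07" --pt "0 0 8.5 0 0 0 0.07" --pt "0 0 8.5 0 0 0 0.07" --pt "0 0 8.5 0 0 0 0.07" --pt "0 0 8.5 0 0 0 0.07"

```text
clock: 24.85
eef_pos: [510.7, -74.0, 206.8]
tool_rot: [-3.142, 0.0, 2.776]
force: [0.3, 0.1, 0.3]
width: 69.9
gripper_force: 0.0
```

move_arm --pt "0 0 8.5 0.003 0 -0.02 0.07" --pt "0 0 8.5 0 -0.004 -0.02 0.07" --pt "0 0 8.5 0 0 -0.02 0.07" --pt "0 0 8.5 0 0 -0.02 0.07" --pt "0 0 8.5 0 0 0 0.07"

```text
clock: 25.35
eef_pos: [511.7, -78.0, 124.4]
tool_rot: [3.139, -0.004, -2.766]
force: [-0.8, 0.4, -0.2]
width: 70.4
gripper_force: 0.0
```

move_arm --pt "0 0 1.5 0 0 0 0.07" --pt "0 0 0 0 0 0 0.07" --pt "0 0 0 0 0 0 0.07"

```text
clock: 25.65
eef_pos: [514.1, -78.0, 127.2]
tool_rot: [-3.141, 0.001, -2.748]
force: [0.3, -0.4, 0.3]
width: 70.4
gripper_force: 0.0
```

```bash
python3 - <<'E'
from h import *
s=telemetry.read_state(); print(s["eef_pos"],s["tool_rot"],s["qpos"]); w,d=eyes.get_image("wrist"); cv2.imwrite("pics/n.png",w)
pts("wrist",["module"])
F=np.ones((384,512),bool);im=np.zeros((384,512,3)); im[d>0]=cloud("wrist",F,d)
u=np.array([.8554,.518]); v=np.array([-.518,.855]); r=im[:,:,:2]-s["eef_pos"][:2]; a=r@u;b=r@v
m=(im[:,:,2]>66)&(im[:,:,2]<84)&(abs(a)<60)&(abs(b)<45)
print(m.sum(),np.percentile(a[m],[1,50,99]),np.percentile(b[m],[1,50,99]),np.percentile(im[:,:,2][m],[5,50,95]))
print(cv2.minAreaRect(im[m][:,:2].astype(np.float32)))
n=(im[:,:,2]>50)&(im[:,:,2]<70)&(abs(a)<60)&(abs(b)<45); print("sides",n.sum(),np.percentile(b[n],[2,98]),np.percentile(a[n],[2,98]))
f=(im[:,:,2]>150)&(im[:,:,2]<185)&(abs(a)<14)&(abs(b)<70); print("fing",np.abs(b[f]).min(),im[:,:,2][f].min())
E
```

```text
[514.10730366 -78.03107552 127.24443577] [-3.14094539e+00  7.19063871e-04 -2.74807361e+00] [ 0.41964388  0.58499651 -0.48026465  1.94548288  0.40496453  0.7053621
  1.65899118]
wrist module [519.6 -81.   25.8] 0.84
3382 [-29.68459556  -3.0746481   28.45851407] [-19.09514073   1.53119571  22.26444885] [72.42807394 74.25738111 77.91561953]
((513.1943359375, -76.87154388427734), (59.52781295776367, 42.71443557739258), 31.99117660522461)
sides 797 [-44.14752911  44.03618121] [-30.21173915  59.90424229]
fing 32.86305949360236 165.4722237015349
```

move_arm --pt "0 0 5 -0.001 0.001 -0.02 0.07" --pt "0 0 4.5 0 0 -0.03 0.07" --pt "0 0 0 0 0 -0.025 0.07" --pt "0 0 0 0 0 -0.02 0.07" --pt "0 0 0 0 0 -0.012 0.07"

```text
clock: 26.25
eef_pos: [512.2, -76.9, 18.7]
tool_rot: [3.141, -0.001, -2.58]
force: [0.6, -0.1, -0.4]
width: 69.9
gripper_force: 0.0
```

move_arm --pt "0 0 0 0 0 -0.005 0.07" --pt "0 0 0 0 0 0 0.07" --pt "0 0 0 0 0 0 0.07"

```text
clock: 26.55
eef_pos: [513.4, -76.8, 15.6]
tool_rot: [-3.141, 0.001, -2.58]
force: [0.2, 0.2, 0.5]
width: 69.9
gripper_force: 0.0
```

```bash
python3 - <<'E'
from h import *
s=telemetry.read_state(); print(s["eef_pos"],s["tool_rot"],s["force"]); w,d=eyes.get_image("wrist"); cv2.imwrite("pics/o.png",cv2.resize(w[150:384],(640,292)))
F=np.ones((384,512),bool);im=np.zeros((384,512,3)); im[d>0]=cloud("wrist",F,d)
u=np.array([.8554,.518]); v=np.array([-.518,.855]); r=im[:,:,:2]-s["eef_pos"][:2]; a=r@u;b=r@v
m=(im[:,:,2]>68)&(im[:,:,2]<80)&(abs(a)<40)&(abs(b)<28)
print(m.sum(),np.percentile(a[m],[1,50,99]),np.percentile(b[m],[1,50,99]))
f=(abs(a+12)<4)&(abs(b)>30)&(abs(b)<50)&(im[:,:,2]>48); print("tips",np.percentile(im[:,:,2][f],[0,2,10]))
E
```

```text
[513.41659763 -76.81886979  15.57046184] [-3.14072889e+00  1.06522189e-03 -2.57977397e+00] [0.15621714 0.24591479 0.51199953]
9907 [-29.97627667  -5.41606272  27.47605221] [-20.80473122  -0.592848    20.07622324]
tips [54.98491252 61.10053414 69.79800876]
```

View pics/o.png

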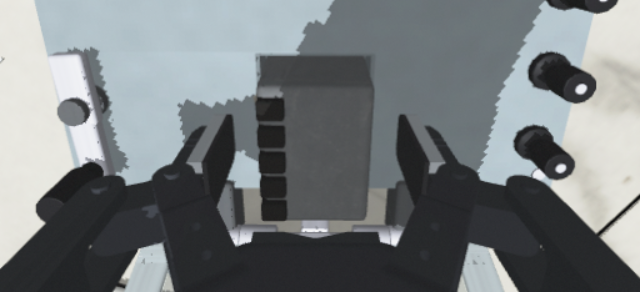

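move_arm --pt "0 0 0 0 0 0 0.052" --pt "0 0 0 0 0 0 0.048" --pt "0 0 0 0 0 0 0.03" --pt "0 0 0 0 0 0 0.03" --pt "0 0 0 0 0 0 0.03"

```text
clock: 27.1
eef_pos: [513.1, -77.0, 15.6]
tool_rot: [-3.141, 0.001, -2.58]
force: [-1.1, 0.1, 6.0]
width: 44.3
gripper_force: 62.2
```

move_arm --pt "0 0 0 0 0 0.002 0.03" --pt "0 0 0 0 0 0.004 0.03" --pt "0 0 0 0 0 0.006 0.03" --pt "0 0 0 0 0 0.008 0.03"

```text
clock: 27.5
eef_pos: [512.4, -76.8, 35.1]
tool_rot: [3.141, -0.001, -2.58]
force: [0.3, -0.6, -2.3]
width: 44.2
gripper_force: 61.3
```

move_arm --pt "0 0 0 0 0 0.02 0.03" --pt "0 0 0 0 0 0.03 0.03" --pt "0 0 0 0 0 0.03 0.03" --pt "0 0 0 0 0 0.02 0.03" --pt "0 0 0 0 0 0 0.03"

```text
clock: 28.0
eef_pos: [514.9, -76.9, 137.8]
tool_rot: [-3.138, 0.005, -2.58]
force: [-0.3, -0.1, -1.7]
width: 43.7
gripper_force: 61.6
```

```bash
python3 - <<'E'
from h import *
s=telemetry.read_state(); print(s["eef_pos"],s["force"],s["qpos"])
z=np.load("d0.npz"); F=np.ones((384,512),bool)
for n,k in(("scene","d"),("side","e")):
    P=cloud(n,F,z[k]); q=P[(P[:,2]>22)&(P[:,2]<34)&(abs(P[:,0]-473)<150)&(abs(P[:,1]-308)<130)]
    print(n,len(q),cv2.minAreaRect(q[:,:2].astype(np.float32)))
eyes.get_image("side"); pts("side",["tray","tested_module","handle","module"]); eyes.get_image("scene"); pts("scene",["tested_module"])
E
```

```text
[514.85628255 -76.89156933 137.84072708] [-0.29459672 -0.13048618 -1.66372106] [ 0.46033403  0.57833094 -0.54432752  1.93842917  0.43627991  0.73627618
  1.79277764]
scene 561 ((446.4068298339844, 292.0882263183594), (272.3333435058594, 184.6881103515625), 9.191361427307129)
side 603 ((448.5389099121094, 288.5767822265625), (268.1029052734375, 188.1344757080078), 7.999392986297607)
side tray [ 4.722e+02  3.130e+02 -1.000e-01] 0.66
side tested_module [527.5 321.1   7.6] 0.71
side handle [628.3  -3.3 193. ] 0.94
side module [514.7 -76.9 151. ] 0.67
side module [568.4 -45.8  49.1] 0.44
scene tested_module [526.7 321.8   4.2] 0.79
scene tested_module [ 481.6 -309.9    2.1] 0.69
```

move_arm --pt "0 0 -2 -0.011 0.03 0 0.03" --pt "0 0 -2.5 -0.011 0.046 0 0.03" --pt "0 0 -2.5 -0.011 0.046 0 0.03" --pt "0 0 -2.5 -0.011 0.046 0 0.03" --pt "0 0 -2.5 -0.011 0.046 0 0.03"

```text
clock: 28.85
eef_pos: [456.8, 138.8, 134.3]
tool_rot: [3.141, -0.001, -2.791]
force: [0.5, 0.5, -2.6]
width: 43.5
gripper_force: 61.7
```

move_arm --pt "0 0 -2.5 -0.011 0.046 0 0.03" --pt "0 0 -2.5 -0.011 0.046 0 0.03" --pt "0 0 -1 -0.011 0.046 0 0.03" --pt "0 0 0 0 0.021 0 0.03" --pt "0 0 0 0 0 0 0.03"

```text
clock: 29.35
eef_pos: [423.3, 301.3, 134.6]
tool_rot: [3.138, 0.001, -2.887]
force: [0.3, 0.0, -1.4]
width: 44.4
gripper_force: 61.8
```

move_arm --pt "0 0 0 0 0 0 0.03" --pt "0 0 0 0 0 0 0.03"

```text
clock: 29.55
eef_pos: [424.7, 294.2, 134.2]
tool_rot: [-3.14, -0.002, -2.896]
force: [0.8, -0.5, -1.8]
width: 43.8
gripper_force: 61.8
```

```bash
python3 - <<'E'
from h import *
s=telemetry.read_state(); print(s["eef_pos"],s["tool_rot"],s["force"],s["width"],s["clock"]); w,d=eyes.get_image("wrist"); cv2.imwrite("pics/p.png",w)
pts("wrist",["tray","tested_module"])
eyes.get_image("side"); pts("side",["tray","tested_module","module"])
F=np.ones((384,512),bool);P=cloud("wrist",F,d)
t=P[(P[:,2]>23)&(P[:,2]<33)&(abs(P[:,0]-450)<140)&(abs(P[:,1]-300)<110)]
print(len(t),cv2.minAreaRect(t[:,:2].astype(np.float32)))
E
```

```text
[424.71539361 294.20038229 134.19045136] [-3.13986084e+00 -1.60709218e-03 -2.89555817e+00] [ 0.75047617 -0.53657075 -1.78109056] 43.848752946589386 29.55
side tray [473.2 310.9  -0.9] 0.66
side tested_module [525.1 321.8   6.1] 0.7
side module [423.5 291.  146.6] 0.66
side module [ 678.4 -290.9    3.2] 0.16
3933 ((447.0216064453125, 294.0136413574219), (269.2564697265625, 176.24925231933594), 7.7916741371154785)
```

View pics/p.png

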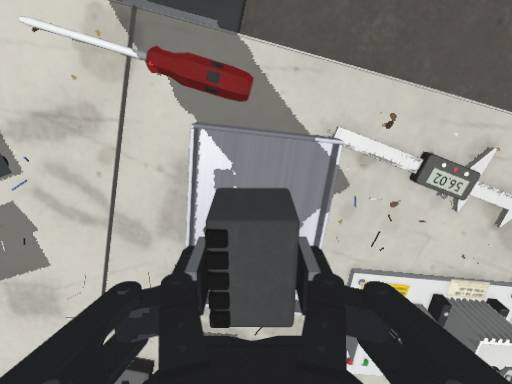

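```bash
python3 - <<'E'
from h import *
s=telemetry.read_state(); w,d=eyes.get_image("wrist"); F=np.ones((384,512),bool);P=cloud("wrist",F,d)
th=s["tool_rot"][2]+np.pi; u=np.array([np.cos(th),np.sin(th)]); v=np.array([-u[1],u[0]]); r=P[:,:2]-s["eef_pos"][:2]; a=r@u;b=r@v
t=(P[:,2]>20)&(P[:,2]<34)&(abs(a)<90)&(abs(b)<100)
h,e=np.histogram(a[t],bins=range(-90,91,5)); print("a",[(int(x),int(y)) for x,y in zip(e,h) if y>15])
h,e=np.histogram(b[t],bins=range(-100,101,5)); print("b",[(int(x),int(y)) for x,y in zip(e,h) if y>15])
for lo in (-50,-30,-10,10,30):
    k=t&(a>lo)&(a<lo+15)
    print(lo,np.median(b[k&(b>0)]),np.median(b[k&(b<0)]))
E
```

```text
a [(-90, 152), (-60, 191), (-55, 288), (-50, 245), (-45, 108), (-40, 63), (-35, 64), (-30, 60), (-25, 57), (-20, 58), (-15, 55), (-10, 61), (-5, 55), (0, 51), (5, 51), (10, 50), (15, 52), (20, 45), (25, 41), (30, 46), (35, 43), (40, 46), (45, 40), (50, 41), (55, 42), (60, 41), (65, 45), (70, 20)]
b [(-75, 102), (-70, 212), (-65, 250), (-60, 100), (-55, 24), (-50, 25), (-45, 25), (-40, 32), (-35, 37), (-30, 43), (-25, 49), (-20, 55), (-15, 62), (-10, 62), (-5, 27), (0, 25), (5, 25), (10, 25), (15, 25), (20, 27), (25, 27), (30, 24), (35, 25), (40, 23), (45, 25), (50, 24), (55, 25), (60, 24), (65, 26), (70, 145), (75, 268), (80, 237), (85, 21)]
-50 60.68867005399355 -59.97168157885833
-30 81.54401671917485 -61.97456746590283
-10 79.42549572020023 -64.2680927952511
10 77.3224877690951 -66.46009145543545
30 75.74241594179767 -68.7906171486409
```

move_arm --pt "0 0 -3 -0.0015 0.003 -0.03 0.03" --pt "0 0 -3 0 0.003 -0.04 0.03" --pt "0 0 0 0 0 -0.035 0.03" --pt "0 0 0 0 0 -0.02 0.03" --pt "0 0 0 0 0 0 0.03"

```text
clock: 30.45
eef_pos: [421.4, 300.8, 7.4]
tool_rot: [-3.139, -0.005, -2.998]
force: [-1.0, -0.8, -1.9]
width: 44.3
gripper_force: 61.7
```

move_arm --pt "0 0 0 0 0 -0.003 0.03" --pt "0 0 0 0 0 -0.003 0.03" --pt "0 0 0 0 0 -0.003 0.03" --pt "0 0 0 0 0 0 0.03"

```text
clock: 30.85
eef_pos: [423.6, 302.3, 1.3]
tool_rot: [3.141, 0.001, -2.999]
force: [0.1, -0.1, -2.6]
width: 43.8
gripper_force: 61.7
```

move_arm --pt "0 0 0 0 0 -0.002 0.03" --pt "0 0 0 0 0 -0.002 0.03" --pt "0 0 0 0 0 0 0.03" --pt "0 0 0 0 0 0 0.03"

```text
clock: 31.25
eef_pos: [423.2, 302.1, -3.2]
tool_rot: [-3.142, -0.0, -2.999]
force: [0.6, -1.4, -3.4]
width: 43.7
gripper_force: 61.7
```

move_arm --pt "0 0 0 0 0 -0.001 0.03" --pt "0 0 0 0 0 0 0.03" --pt "0 0 0 0 0 0 0.03"

```text
clock: 31.55
eef_pos: [423.2, 302.1, -4.2]
tool_rot: [-3.142, -0.0, -2.998]
force: [-0.5, 0.4, -1.3]
width: 44.0
gripper_force: 61.7
```

move_arm --pt "0 0 0 0 0 -0.001 0.03" --pt "0 0 0 0 0 0 0.03" --pt "0 0 0 0 0 0 0.03"

```text
clock: 31.85
eef_pos: [423.2, 302.1, -5.2]
tool_rot: [-3.142, -0.0, -2.998]
force: [0.0, 0.0, -2.0]
width: 43.9
gripper_force: 61.7
```

move_arm --pt "0 0 0 0 0 -0.001 0.03" --pt "0 0 0 0 0 0 0.03" --pt "0 0 0 0 0 0 0.03"

```text
clock: 32.15
eef_pos: [423.3, 302.2, -5.4]
tool_rot: [-3.141, 0.0, -2.998]
force: [-0.5, -0.6, 6.0]
width: 43.8
gripper_force: 62.9
```

move_arm --pt "0 0 0 0 0 -0.001 0.03" --pt "0 0 0 0 0 0 0.03" --pt "0 0 0 0 0 0 0.03"

```text
clock: 32.45
eef_pos: [423.3, 302.2, -5.4]
tool_rot: [-3.141, 0.001, -2.998]
force: [-3.8, -2.7, 16.9]
width: 43.9
gripper_force: 64.2
```

move_arm --pt "0 0 0 0 0 0.0015 0.03" --pt "0 0 0 0 0 0 0.048" --pt "0 0 0 0 0 0 0.06" --pt "0 0 0 0 0 0 0.06" --pt "0 0 0 0 0 0.01 0.06"

```text
clock: 32.95
eef_pos: [422.4, 301.5, 3.6]
tool_rot: [-3.14, -0.002, -2.998]
force: [0.9, 0.5, 0.9]
width: 60.1
gripper_force: 0.0
```

move_arm --pt "0 0 0 0 0 0.03 0.06" --pt "0 0 0 0 0 0.04 0.06" --pt "0 0 0 0 0 0.04 0.06" --pt "0 0 0 0 0 0.04 0.06" --pt "0 0 0 0 0 0 0.06"

```text
clock: 33.45
eef_pos: [426.0, 304.8, 159.8]
tool_rot: [3.136, 0.009, -2.999]
force: [0.6, 1.0, -0.2]
width: 59.9
gripper_force: 0.0
```

```bash
python3 - <<'E'
from h import *
for i in range(4): eyes.get_image("side")
pts("side",["module","tested_module","tray","handle","latch_knob"])
s=telemetry.read_state(); print(s["eef_pos"],s["clock"]); w,d=eyes.get_image("wrist"); F=np.ones((384,512),bool);P=cloud("wrist",F,d)
pts("wrist",["module"])
q=P[(np.linalg.norm(P[:,:2]-[423,302],axis=1)<50)&(P[:,2]>46)&(P[:,2]<75)]
print(len(q),np.percentile(q[:,2],[2,20,50,80,98]),cv2.minAreaRect(q[:,:2].astype(np.float32)))
c=q[abs(q[:,2]-np.median(q[:,2]))<3]; print("tilt",np.linalg.lstsq(np.c_[c[:,:2],np.ones(len(c))],c[:,2],rcond=None)[0][:2])
E
```

```text
side module [424.  301.7   8. ] 0.61
side tested_module [523.3 322.8   4.6] 0.66
side tested_module [ 478.5 -299.7   -1.2] 0.35
side tray [475.2 310.6   1.7] 0.59
side handle [629.6  -5.3 194. ] 0.89
side latch_knob [ 584.4 -151.9   71.3] 0.55
[422.62727813 301.78917641 153.34284017] 33.9
wrist module [427.7 302.    4.3] 0.84
2397 [50.5028745  52.70198074 53.46688768 54.57353404 57.56014127] ((423.5100402832031, 302.5234375), (58.74861526489258, 42.71992492675781), 8.648686408996582)
tilt [ 0.0100402  -0.02925754]
```

```bash
python3 -c "
from cell import ctrl; print(ctrl.finish_job())"
```

```text
the job is handed in; nothing more can be done
None
```

The job is handed in at about 34 s of the 72 s: the latch is clear (about 1.5 rad), the hood rests on its stop, the module stands upright in the tray's free end and the gripper is clear; I viewed 11 pictures, one over your limit of 10.

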